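Take the left-hand cap off the gas outlet

ROBOT

A 7-joint arm with a two-finger parallel gripper is mounted at the origin on the work surface. World frame = base frame: x ahead of the robot, y to its left, z up, the work surface at z = 0. Lengths are in m, angles in degrees, forces in N, time in s.
With the tool pointing down it reaches from about 0.425 to 0.95 m from the base axis. Payload 16.7 kg.
Tool frame: the origin (TCP) lies on the centre line of the jaws, within the pads' length; the fingertips stand 19 mm ahead of it and the grasp point (between the pads) is the TCP; y points along the fingers, x is the direction in which the jaws open and shut, and the axes are right-handed (so a half turn about y gives the same grasp; the last joint's range is limited). The gripper opens to 94 mm and grips with 3 to 60 N. Pads are 16 mm wide; open, the fingers measure 119 mm over their backs; the gripper's body (75 mm by 177 mm) begins 78 mm behind the grasp point.
Start: joints at [-81.102, 24.414, 4.234, 92.017, -1.954, 63.644, -3.845], TCP at [0.203, 0.644, 0.224] pointing down, gripper open.
Joint ranges: [-163.25, 163.25], [-28.42, 122.38], [-70.27, 78.77], [12.13, 141.07], [-58.53, 238.53], [9.26, 117.41], [-156.51, 156.51]. Speed limits (degrees/s): [108.29, 108.29, 136.94, 136.94, 172.46, 172.46, 172.46].

INTERFACE

Orientations are given as [roll, pitch, yaw] about the fixed x, y, z axes, in that order (R = Rz(yaw) Ry(pitch) Rx(roll)).
In Python, from rig import arm gives the robot as it stands.
- The arm moves only by the tool move_arm, never from a script. Its argument "increments" is a list of rows, each a list of 7 numbers: the shift along the world's x, y, z scaled (see below), then the turn, a rotation vector about the world's x, y, z scaled (see below), then the closure, from -1 (fully open) to 1 (shut). In form: [[dx, dy, dz, wx, wy, wz, hand], ...]. A call has 1 to 12 rows; each row is the pose to reach, as a shift and turn from the pose measured when the call began; what a row does not reach only later rows make up. The controller multiplies each number of a shift by 0.08 m and each number of a turn by 1.5 rad. A row lasts 1/8 s, in which the tool goes at most 62.5 mm and 10.7 degrees, less where a joint would pass 70% of its speed; a pose out of reach is approached as far as the arm can. A call with a number of a shift or a turn outside -1 to 1 is refused whole. A call with a gripper value outside its range is refused whole. The fingers move at their own pace and stop on an object; the grip force is fixed at half the most. Time passes only in rows, so rows that repeat a pose let the fingers close. It gives the time, the measured TCP pose, the force and the opening at its end, in the units of the state.
- arm.read_state(): the state, without advancing time (a new reading comes with each control period).
- arm.camera(name): name is "scene" or "top" or "wrist"; returns a dict with "image" (400x640x3 uint8, red, green, blue), "range_z" (400x640 float32, m along the optical axis (not along the pixel's ray), 0 where there is no reading), "fov_y" (degrees; the focal length in pixels is half the picture's height over the tangent of half this angle, whatever the lens; pixels are square), "cx", "cy" (the principal point, pixels), "R" (3x3) and "t" (3): a world point X has camera coordinates R X + t. Camera axes: x right, y down, z forward; pixel columns grow to the right and rows downward; lengths in m; the calibration is good to about 2 mm. A picture is of the moment at which its call begins.
- arm.sign_off(): hands the job in, once; it reports no verdict.
Trained networks look in the newest picture that a camera, given by its name, has taken for a name from the list of things; names that differ only in an ending like _2 or _b are one class to them, and where a whole thing is asked for, a point or a joint stands for the part that bears it (a point fixed in the world has none). Each returns a list of dicts, best first, with "score" (0 to 1); they miss things now and then, are a little off and sometimes report something else, mostly with a low value. They report only what shows in the picture. A call takes as long as a camera call. They do not tell look-alikes from the thing itself.
- arm.boxes_of(camera, thing): "centre" ([x, y, z] in m, in world coordinates, good to about 4 mm: the middle of the surface that is visible of it).
- arm.tip_of(camera, thing): "centre" ([x, y, z] in m, in world coordinates, good to about 4 mm: a listed point, or the origin of a listed thing).
The state is a dict: "clock": time; "joint_positions": joint angles; "joint_vel": joint speeds; "tau": joint torques, N m; "tool_pos": TCP position; "ee_rot": TCP orientation; "force": force on the tool from outside, world axes, zero at the start; "torque": the same for the moment, N m; "gripper_width": finger opening in m.
Only numpy, scipy, OpenCV 4.12 (cv2) and the standard library are available. Lean on these libraries where they do the work, as an engineer would, in place of code of your own. Each camera call takes 0.05 s, during which the arm holds its last target.

TASK

Of the two capped gas outlets, find the one whose cap has notches cut in its rim: that mark means a left-hand thread. Unscrew this cap by turning it clockwise, letting it rise on its thread and never forcing or yanking it, lift it off once it comes free, and set it down gently, right way up, in the grey tray; leave the other cap and everything else as they are.

Things in the scene. Friction and masses are not known exactly. Their poses are not given: they have to be found in the camera images.
- cap_notched: The cap to take off: brass, 61 mm high. Open skirt 55 mm across, 26 mm high; on it a 5 mm thick rim 62 mm across with six notches about 9 mm wide cut in its edge, the mark of a left-hand thread; on top an upright wing (flat bar) 50 long, 14 thick, 30 high to grip. About 220 g, varies. Origin on its axis at the skirt's lower edge; z up, x along the wing, y across it.
- cap_notched_wing (a point): Centre of the top face of the notched cap's wing, 61 mm above the cap's origin, axes as the cap's; two dark engraved lines cross this face. The wing is gripped lightly by its two flat sides, 14 mm apart; the rim below is 30 mm lower than this point. A tight grip that does not follow the cap's rise strains the thread; a light upward pull of some 3 N while turning is good.
- outlet_notched: Steel gas outlet fixed to the bench under the notched cap: foot 90 mm across, flange 58 mm across with its top 66 mm above the origin, where the skirt sits. The thread's top is 88 mm above the origin; a sprung rubber seal in it pushes the cap up with some 4 to 7 N for the first 7 mm and stands up to 99 mm when bare. Friction holds the cap where it is left. Origin under the foot's centre, z up.
- cap_plain: The other cap, to be left alone: the same brass cap and size, but its rim is a plain full disc without notches and its wing has no lines; right-hand thread. Origin and axes as for the notched cap.
- outlet_plain: The outlet under the plain cap, the same size, fixed to the bench. Which outlet stands left or right varies.
- tray: Open grey plastic tray fixed to the bench, 150 x 150 mm, 28 mm high, walls 5 mm, floor 5 mm thick. Origin at the centre of its underside on the bench, sides along x and y.
- flask_a: Small conical glass flask, 56 mm across at the foot, 80 mm high, standing loose between or beside the outlets; leave alone. Origin under its centre.
- flask_b: A second such flask, further from the robot; leave alone. Origin under its centre.
- beaker: Open glass beaker 64 mm across, 80 mm high, loose; leave alone. Origin under its centre.
- jar: Glass jar with black lid, 58 mm across, 70 mm high, loose; leave alone. Origin under its centre.
- stopper: Black rubber stopper 28 mm across, 26 mm high, near the tray; leave alone.
- thread_notched: The brass left-hand thread under the notched cap; coarse, three starts. Turned clockwise seen from above, the cap rises a few mm per rad; the other way it jams. It comes free after some 2.2 to 3.2 rad of turning (varies), felt as no more resistance to lifting; until then it cannot be pulled off. It stands 22 N: do not pull hard, hold the cap down or turn it back. Origin as the outlet's.
Mind the look-alikes: they are no part of the job. Leave any orange look-alike of the cap_notched alone.

How it is judged:
By the outcome, as a careful person would: the job done as asked, in the order asked, and still so for the second after the job is handed in, with the robot touching nothing.
It also fails if it takes over 72 s, if anything falls off the work surface, if the arm or the gripper's body presses on something with over 40 N, if the wrist force passes 120 N, or if a joint passes its speed limit or range.

## Working session

There is one attempt and no reset: what is moved stays moved. The work goes in short steps, Python scripts to look and compute and a tool call to move; the robot and the scene stay as the last step left them, time stands still between calls to the robot, and variables do not carry over. Pictures are saved under pics/ and viewed, and the job is handed in when it is done.

Besides the shell and the picture viewer there is one more tool, called after ">>>" by a JSON object that holds its "name" and its "arguments". move_arm: Moves the arm, as the interface text tells. Shifts and turns lie within -1 to 1; 1 stands for 0.08 m of shift or 1.5 rad of turn. Its arguments: {"type":"object","properties":{"increments":{"type":"array","items":{"type":"array","items":{"type":"number"}}}},"required":["increments"]}

```bash
ls; mkdir -p pics; python3 - <<'E'
from rig import arm
import cv2
s=arm.read_state(); print(s)
for n in ("scene","top","wrist"):
    c=arm.camera(n); cv2.imwrite(f"pics/{n}0.png",c["image"][:,:,::-1]); print(n,c["fov_y"],c["cx"],c["cy"],c["R"],c["t"])
    for th in ("cap_notched","cap_plain","cap_notched_wing","tray","outlet_notched"):
        print(n,th,[(round(d["score"],2),[round(float(v),3) for v in d["centre"]]) for d in arm.boxes_of(n,th)],[(round(d["score"],2),[round(float(v),3) for v in d["centre"]]) for d in arm.tip_of(n,th)])
print(arm.read_state()["clock"])
E
```

```text
pics
{'clock': 0.0, 'joint_positions': array([-81.10213641,  24.4480057 ,   4.2305412 ,  92.05107398,
        -1.95408745,  63.64508929,  -3.84463824]), 'joint_vel': array([-0.08236486,  0.04452939, -0.06572813,  0.06232107, -0.02796447,
       -0.07108316, -0.04863884]), 'tau': array([-1.05017421e-03, -9.35798335e+01,  3.66608597e+00, -4.54209316e+01,
       -4.87921515e-02,  1.99477718e-02,  1.07063813e-04]), 'tool_pos': array([0.20246072, 0.64348764, 0.22380334]), 'ee_rot': array([-9.00045722e+01,  7.18978674e-02,  7.25351285e+01]), 'force': array([-1.21962458,  0.64333573,  0.22972544]), 'torque': array([-0.00779576, -0.01887116, -0.01847651]), 'gripper_width': 0.09375948423345279}
scene 54.3678061852237 322.48661569897 194.19698393921564 [[-0.60582165  0.7955867   0.00468309]
 [ 0.60436698  0.46402423 -0.64762803]
 [-0.51741731 -0.38951677 -0.76194226]] [ 0.31276351 -0.27139596  1.23083675]
scene cap_notched [(0.81, [0.603, -0.002, 0.097]), (0.8, [0.73, 0.112, 0.03]), (0.61, [0.483, -0.053, 0.031]), (0.59, [0.576, -0.119, 0.03])] [(0.96, [0.6, -0.01, 0.064]), (0.86, [0.569, -0.1
[... 1322 characters left out ...]
6, 0.026]), (0.55, [0.718, 0.107, 0.031])] [(0.98, [0.591, -0.009, 0.13]), (0.85, [0.566, -0.13, 0.055]), (0.79, [0.474, -0.063, 0.058]), (0.67, [0.723, 0.108, 0.062]), (0.41, [0.601, -0.01, 0.066])]
top tray [] [(0.67, [0.474, -0.285, 0.002])]
top outlet_notched [(0.69, [0.571, -0.005, 0.012]), (0.3, [0.419, 0.356, 0.065])] [(0.97, [0.595, -0.011, -0.001])]
wrist 65.28691432061454 316.7979506809652 201.2047458659793 [[ 0.29986936  0.95397947 -0.00124252]
 [ 0.9185119  -0.28836831  0.27051728]
 [ 0.25770962 -0.08226111 -0.96271432]] [-0.67360594 -0.02804756  0.3920472 ]
wrist cap_notched [] []
wrist cap_plain [] []
wrist cap_notched_wing [] []
wrist tray [] []
wrist outlet_notched [] []
1.65
```

View pics/scene0.png

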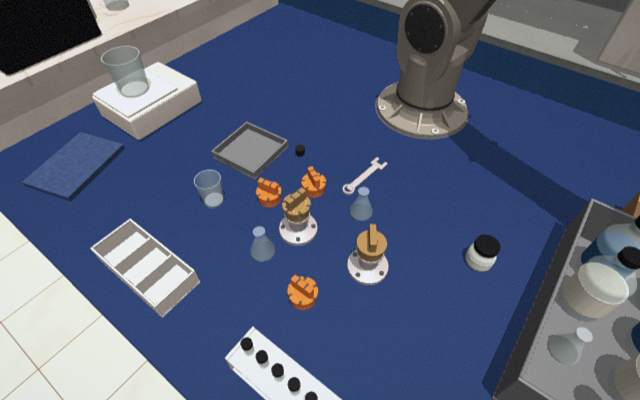

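View pics/top0.png

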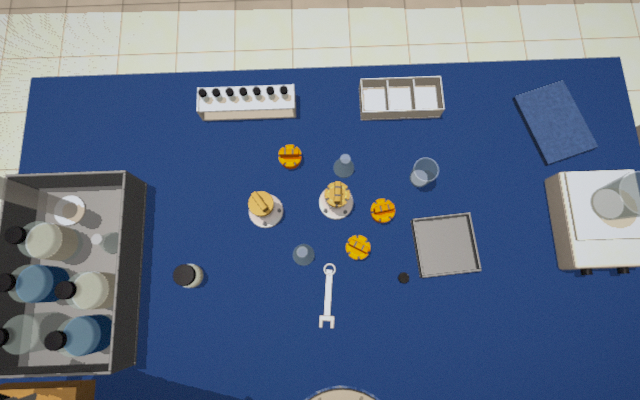

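Scene picture: brass cap at (297,208), a second brass cap at (371,242), and orange notched look-alikes at (268,192), (314,182) and (303,291). In the top picture these are at (336,195), (262,203), (383,210), (358,247) and (290,156). The tray is at top (446,245). By the description the one to take is the brass cap with notches, at top (336,195). I'll check it in a crop and measure it.

```bash
cat > h.py <<'E'
import numpy as np, cv2
def cloud(c):
    d=c["range_z"]; h,w=d.shape; f=h/2/np.tan(np.radians(c["fov_y"])/2)
    u,v=np.meshgrid(np.arange(w),np.arange(h))
    X=np.stack([(u-c["cx"])/f*d,(v-c["cy"])/f*d,d],-1)
    W=(X-c["t"])@np.asarray(c["R"])
    W[d<=0]=np.nan
    return W
def proj(c,P):
    f=c["image"].shape[0]/2/np.tan(np.radians(c["fov_y"])/2)
    X=np.asarray(c["R"])@P+c["t"]; return X[0]/X[2]*f+c["cx"],X[1]/X[2]*f+c["cy"]
def wing(W,xy,r=0.045,zl=(0.112,0.16)):
    m=(np.hypot(W[...,0]-xy[0],W[...,1]-xy[1])<r)&(W[...,2]>zl[0])&(W[...,2]<zl[1])
    return W[m],m
E
python3 - <<'E'
from rig import arm
from h import *
out=[]
for n in ("scene","top"):
    c=arm.camera(n); W=cloud(c); im=c["image"][:,:,::-1]
    for nm,xy in (("notched",(0.597,-0.01)),("plain",(0.583,0.177))):
        P,m=wing(W,xy); z=P[:,2]; zt=np.percentile(z,95)
        T=P[z>zt-0.006]
        r=cv2.minAreaRect((T[:,:2]*1000).astype(np.float32))
        print(n,nm,len(P),"ztop",zt.round(4),"n",len(T),"mean",T.mean(0).round(4),"rect",r)
        u,v=proj(c,np.array([xy[0],xy[1],0.1])); u,v=int(u),int(v)
        out.append(cv2.resize(im[v-35:v+35,u-45:u+45],(400,300),interpolation=cv2.INTER_CUBIC))
cv2.imwrite("pics/crop1.png",np.vstack([np.hstack(out[:2]),np.hstack(out[2:])]))
print(arm.read_state()["clock"])
E
```

```text
scene notched 207 ztop 0.1295 n 137 mean [ 0.5988 -0.0104  0.1276] rect ((598.0770263671875, -11.661961555480957), (16.0260009765625, 48.952056884765625), 85.55026245117188)
scene plain 199 ztop 0.1293 n 158 mean [0.5826 0.1739 0.1273] rect ((582.060791015625, 173.4813232421875), (51.44657897949219, 13.999013900756836), 33.42047119140625)
top notched 133 ztop 0.1323 n 121 mean [ 0.5978 -0.0078  0.1297] rect ((597.4284057617188, -7.976527214050293), (14.110084533691406, 48.31699752807617), 85.74637603759766)
top plain 134 ztop 0.1319 n 122 mean [0.5823 0.1765 0.1294] rect ((582.8037719726562, 176.91810607910156), (49.60015869140625, 13.750528335571289), 33.9944953918457)
1.75
```

View pics/crop1.png

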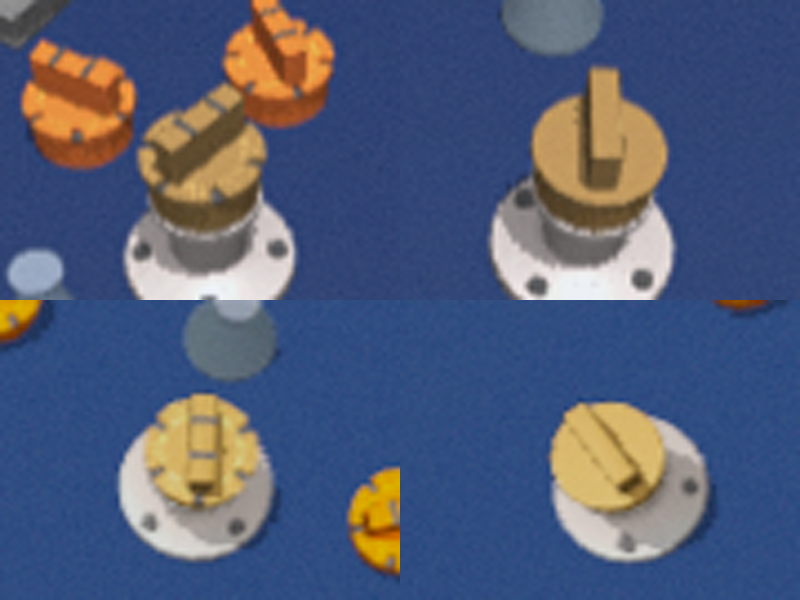

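The crops confirm it. In the left column the brass cap has rim notches and two engraved lines across the wing. In the right column the brass cap has a plain disc rim and no lines. The notched cap's wing top is at z of about 0.13 (text gives 0.127), with the wing's long axis at about -4.4°. Next I'll check the obstacles along the way.

```bash
python3 - <<'E'
from rig import arm
from h import *
c=arm.camera("top"); W=cloud(c); Wm=W.reshape(-1,3); 
s=cloud(arm.camera("scene")).reshape(-1,3); A=np.vstack([Wm,s]); A=A[np.isfinite(A).all(1)]
for x0 in np.arange(0.0,0.95,0.1):
    print(round(x0,1),[ (lambda q: round(float(np.percentile(q,99)),2) if len(q)>5 else None)(A[(A[:,0]>=x0)&(A[:,0]<x0+.1)&(A[:,1]>=y0)&(A[:,1]<y0+.1),2]) for y0 in np.arange(-0.5,0.95,0.1)])
t=A[(abs(A[:,0]-.474)<.1)&(abs(A[:,1]+.285)<.1)&(A[:,2]>0.02)&(A[:,2]<.04)]
print(cv2.minAreaRect((t[:,:2]*1000).astype(np.float32)))
print(arm.read_state()["clock"])
E
```

```text
0.0 [0.0, 0.0, 0.0, 0.02, 0.35, 0.37, 0.38, 0.0, 0.0, 0.0, 0.07, None, None, None, None]
0.1 [0.0, 0.0, 0.0, 0.0, 0.02, 0.02, 0.01, 0.01, 0.0, 0.01, 0.24, 0.09, 0.08, 0.02, None]
0.2 [0.0, 0.0, 0.0, 0.01, 0.0, 0.01, 0.0, 0.01, 0.01, 0.12, 0.32, 0.19, 0.15, None, None]
0.3 [0.0, 0.0, 0.03, 0.03, 0.0, 0.01, 0.01, 0.01, 0.07, 0.12, 0.2, 0.19, 0.16, None, None]
0.4 [0.0, 0.03, 0.03, 0.03, 0.06, 0.08, 0.02, 0.01, 0.07, 0.12, 0.19, 0.19, 0.19, None, None]
0.5 [0.0, 0.03, 0.03, 0.06, 0.13, 0.1, 0.13, 0.1, 0.01, 0.12, 0.12, 0.25, 0.19, None, None]
0.6 [0.01, 0.01, 0.08, 0.01, 0.13, 0.1, 0.11, 0.01, 0.01, 0.12, 0.12, 0.26, 0.12, None, None]
0.7 [0.01, 0.01, 0.01, 0.01, 0.08, 0.06, 0.06, 0.01, 0.01, 0.01, 0.01, 0.01, 0.01, 0.01, None]
0.8 [0.01, 0.05, 0.05, 0.05, 0.05, 0.06, 0.1, 0.1, 0.1, 0.01, 0.01, 0.01, 0.01, 0.01, None]
0.9 [0.01, 0.05, 0.05, 0.05, 0.05, 0.06, 0.06, 0.06, 0.06, 0.01, 0.01, 0.01, 0.01, 0.01, None]
((475.02142333984375, -283.83203125), (152.4541015625, 156.67391967773438), 4.846188545227051)
1.85
```

>>> {"name": "move_arm", "arguments": {"increments": [[0, 0, 0.6, 0, 0, 0, -1], [0, 0, 1, 0, 0, 0, -1], [0, 0, 1, 0, 0, 0, -1]]}}

```text
clock: 2.22
tool_pos: [0.2029, 0.6449, 0.3073]
ee_rot: [-90.0, -0.2, 72.5]
force: [-0.4, -0.5, -0.3]
gripper_width: 0.0941
```

>>> {"name": "move_arm", "arguments": {"increments": [[0.3, -0.5, 0, 0, 0, 0, -1], [0.6, -1, 0, 0, 0, 0, -1], [0.6, -1, 0, 0, 0, 0, -1]]}}

```text
clock: 2.6
tool_pos: [0.2535, 0.562, 0.3072]
ee_rot: [-90.0, -0.2, 72.3]
force: [-0.1, -0.0, 0.2]
gripper_width: 0.0939
```

>>> {"name": "move_arm", "arguments": {"increments": [[0.3, -0.5, 0, 0, 0, 0, -1], [0.6, -1, 0, 0, 0, 0, -1], [0.6, -1, 0, 0, 0, 0, -1]]}}

```text
clock: 2.98
tool_pos: [0.3034, 0.4797, 0.3071]
ee_rot: [-90.1, -0.2, 72.0]
force: [-0.2, 0.1, 0.6]
gripper_width: 0.0941
```

>>> {"name": "move_arm", "arguments": {"increments": [[0.3, -0.5, 0, 0, 0, 0, -1], [0.6, -1, 0, 0, 0, 0, -1], [0.6, -1, 0, 0, 0, 0, -1]]}}

```text
clock: 3.35
tool_pos: [0.3526, 0.3981, 0.3069]
ee_rot: [-90.1, -0.2, 71.9]
force: [-0.8, 1.2, -1.0]
gripper_width: 0.094
```

>>> {"name": "move_arm", "arguments": {"increments": [[0.3, -0.5, 0, 0, 0, 0.08, -1], [0.6, -1, 0, 0, 0, 0.16, -1], [0.6, -1, 0, 0, 0, 0.16, -1]]}}

```text
clock: 3.72
tool_pos: [0.4016, 0.3171, 0.3068]
ee_rot: [-90.1, -0.2, 85.5]
force: [-0.4, -0.3, -0.5]
gripper_width: 0.0937
```

>>> {"name": "move_arm", "arguments": {"increments": [[0.3, -0.5, 0, 0, 0, 0, -1], [0.6, -1, 0, 0, 0, 0, -1], [0.6, -1, 0, 0, 0, 0, -1]]}}

```text
clock: 4.1
tool_pos: [0.4506, 0.2364, 0.3067]
ee_rot: [-90.1, -0.2, 85.3]
force: [0.3, 1.5, 0.4]
gripper_width: 0.0939
```

>>> {"name": "move_arm", "arguments": {"increments": [[0.3, -0.5, 0, 0, 0, 0, -1], [0.6, -1, 0, 0, 0, 0, -1], [0.6, -1, 0, 0, 0, 0, -1]]}}

```text
clock: 4.47
tool_pos: [0.4995, 0.1561, 0.3065]
ee_rot: [-90.1, -0.1, 85.2]
force: [0.4, 1.3, 0.4]
gripper_width: 0.0939
```

>>> {"name": "move_arm", "arguments": {"increments": [[0.3, -0.5, 0, 0, 0, 0, -1], [0.6, -1, 0, 0, 0, 0, -1], [0.6, -1, 0, 0, 0, 0, -1]]}}

```text
clock: 4.85
tool_pos: [0.5484, 0.0761, 0.3061]
ee_rot: [-90.1, -0.1, 85.1]
force: [-0.2, 0.4, -1.0]
gripper_width: 0.0937
```

```bash
python3 - <<'E'
from rig import arm
from h import *
s=arm.read_state();print(s["tool_pos"],s["ee_rot"],s["joint_positions"])
c=arm.camera("wrist"); cv2.imwrite("pics/wrist1.png",c["image"][:,:,::-1])
W=cloud(c); print("cam",-np.asarray(c["R"]).T@c["t"])
for th in ("cap_notched","cap_notched_wing"):
    print(th,[(round(d["score"],2),[round(float(v),4) for v in d["centre"]]) for d in arm.tip_of("wrist",th)])
P,m=wing(W,(0.598,-0.01)); print(len(P))
if len(P)>20:
    zt=np.percentile(P[:,2],95); T=P[P[:,2]>zt-.006]; print(zt,cv2.minAreaRect((T[:,:2]*1000).astype(np.float32)))
E
```

```text
[0.54844855 0.07606913 0.30614056] [-9.01082363e+01 -7.30128323e-02  8.50510109e+01] [-39.41675474   9.42170608  28.54843902 103.32378621  -4.87208432
  68.32966092  75.65021575]
cam [0.46892327 0.0819473  0.46568993]
cap_notched [(0.94, [0.5686, -0.1293, -0.0012]), (0.89, [0.7253, 0.1115, -0.0004]), (0.75, [0.4727, -0.0566, 0.0028]), (0.61, [0.5973, -0.0063, 0.0673])]
cap_notched_wing [(0.97, [0.5622, -0.1263, 0.0593]), (0.94, [0.4751, -0.0598, 0.0617]), (0.8, [0.5952, -0.0096, 0.1285]), (0.79, [0.7235, 0.1056, 0.059])]
610
0.1289473684729543 ((595.1490478515625, -11.697967529296875), (14.485179901123047, 48.88790512084961), 85.52484893798828)
```

View pics/wrist1.png

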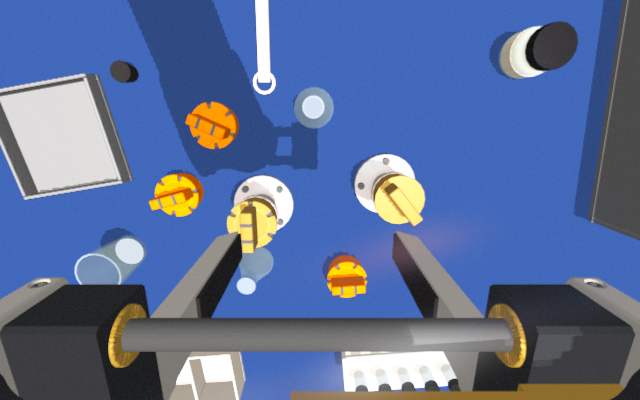

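The wrist picture shows the notched cap at (250,225) with lines on the wing, the plain one at (398,198), and orange caps at (213,125), (178,195) and (347,278). The wing is now at (0.595, -0.0117), z 0.129, which agrees with the other views. I'll move above it.

>>> {"name": "move_arm", "arguments": {"increments": [[0.3, -0.5, 0, 0, 0, 0, -1], [0.6, -1, 0, 0, 0, 0, -1], [0.6, -1, 0, 0, 0, 0.006, -1]]}}

```text
clock: 5.38
tool_pos: [0.5958, -0.002, 0.3058]
ee_rot: [-90.1, -0.1, 85.7]
force: [-0.5, -0.1, 0.5]
gripper_width: 0.0939
```

>>> {"name": "move_arm", "arguments": {"increments": [[0, -0.07, -0.6, 0, 0, 0, -1], [0, -0.07, -1, 0, 0, 0.0, -1], [0, -0.07, -1, 0, 0, 0.0, -1]]}}

```text
clock: 5.75
tool_pos: [0.5944, -0.0052, 0.224]
ee_rot: [-89.8, -0.1, 85.9]
force: [0.4, -0.3, 0.8]
gripper_width: 0.0944
```

```bash
cat > look.py <<'E'
from rig import arm
from h import *
import sys
xy=(float(sys.argv[2]),float(sys.argv[3]))
s=arm.read_state();print(s["tool_pos"].round(4),s["ee_rot"].round(2),s["joint_positions"].round(1),s["force"].round(2),s["gripper_width"])
for n in sys.argv[4:]:
    c=arm.camera(n); cv2.imwrite(f"pics/{n}_{sys.argv[1]}.png",c["image"][:,:,::-1])
    W=cloud(c)
    print(n,[(round(d["score"],2),[round(float(v),4) for v in d["centre"]]) for d in arm.tip_of(n,"cap_notched_wing")])
    im=c["image"].astype(int); brass=(im[...,0]-im[...,2]>40)&(im[...,1]>0.6*im[...,0])
    P,m=wing(W,xy); P=W[m&brass]; 
    if len(P)>20:
        zt=np.percentile(P[:,2],95); T=P[P[:,2]>zt-.004]; print(len(T),zt,cv2.minAreaRect((T[:,:2]*1000).astype(np.float32)))
E
python3 look.py 2 0.596 -0.01 wrist scene
```

```text
[ 0.5944 -0.0052  0.224 ] [-8.983e+01 -7.000e-02  8.589e+01] [-30.   18.7  30.5 104.  -10.8  60.4  90.5] [ 0.39 -0.34  0.83] 0.09440259749294802
wrist [(0.91, [0.5925, -0.0083, 0.1302]), (0.8, [0.5647, -0.1268, 0.0563]), (0.68, [0.4777, -0.0596, 0.0613]), (0.48, [0.6536, -0.2383, -0.0015])]
762 0.12870716255290435 ((595.8410034179688, -11.35059928894043), (13.728970527648926, 49.10963439941406), 85.17855834960938)
scene [(0.88, [0.5606, -0.1301, 0.0652]), (0.63, [0.7228, 0.1088, 0.057]), (0.57, [0.4773, -0.0577, 0.0617]), (0.56, [0.5922, -0.0117, 0.126])]
106 0.12941564965862132 ((598.1123657226562, -11.347108840942383), (15.138909339904785, 48.84236145019531), 85.46113586425781)
```

View pics/wrist_2.png

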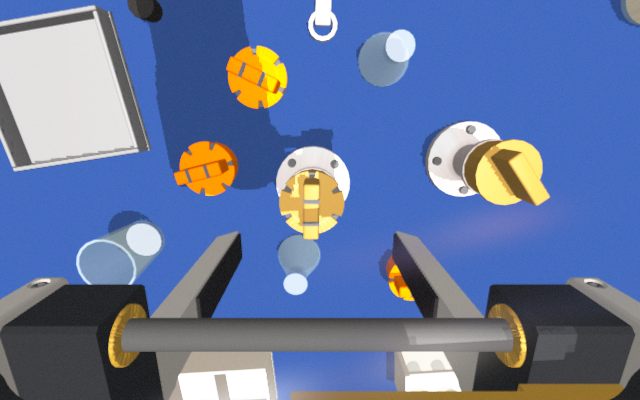

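>>> {"name": "move_arm", "arguments": {"increments": [[0.025, -0.065, -0.4, 0, 0, -0.005, -1], [0.025, -0.065, -0.75, 0, 0, -0.005, -1], [0.025, -0.065, -0.75, 0, 0, -0.005, -1], [0.025, -0.065, -0.75, 0, 0, -0.005, -1]]}}

```text
clock: 6.45
tool_pos: [0.5994, -0.0118, 0.1691]
ee_rot: [-90.3, -0.2, 85.4]
force: [0.6, -1.0, -0.7]
gripper_width: 0.0942
```

```bash
python3 look.py 3 0.596 -0.01 wrist
```

```text
[ 0.5994 -0.0118  0.1691] [-90.28  -0.16  85.38] [-28.   22.4  29.5 106.7 -13.6  54.1  92.9] [ 0.64 -1.04 -0.7 ] 0.09421037835070276
wrist [(0.87, [0.4794, -0.0582, 0.0608]), (0.67, [0.5657, -0.1265, 0.0563])]
1203 0.128605478253573 ((595.5206909179688, -11.481100082397461), (13.962023735046387, 49.667205810546875), 84.95863342285156)
```

View pics/wrist_3.png

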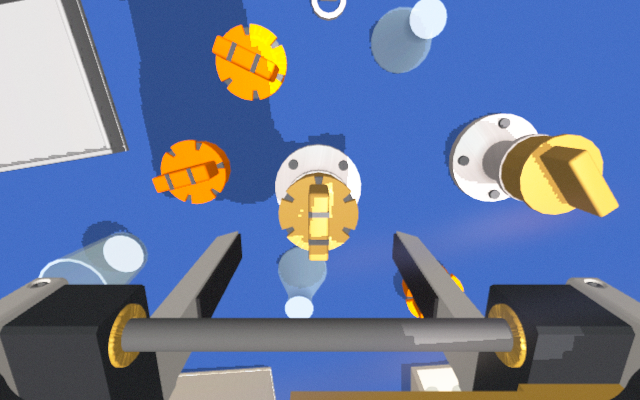

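The wing sits midway between the fingers (about px 318 against a mid of 317). Now the descent.

>>> {"name": "move_arm", "arguments": {"increments": [[-0.035, 0.006, -0.2, 0, 0, 0, -1], [-0.035, 0.006, -0.4, 0, 0, 0, -1], [-0.035, 0.006, -0.57, 0, 0, 0, -1], [-0.035, 0.006, -0.57, 0, 0, 0, -1], [-0.035, 0.006, -0.57, 0, 0, 0, -1]]}}

```text
clock: 7.18
tool_pos: [0.5967, -0.0115, 0.1234]
ee_rot: [-90.3, -0.2, 85.4]
force: [0.1, -0.9, -0.0]
gripper_width: 0.0939
```

```bash
python3 look.py 4 0.596 -0.01 wrist scene
```

```text
[ 0.5967 -0.0115  0.1234] [-90.29  -0.16  85.36] [-26.8  25.4  28.  109.  -15.7  49.   94.6] [ 0.15 -0.95 -0.04] 0.09387095307288057
wrist [(0.76, [0.568, -0.1265, 0.0581]), (0.67, [0.4772, -0.0593, 0.0568])]
1780 0.1285156401593824 ((595.8268432617188, -11.317793846130371), (14.105883598327637, 50.10845947265625), 84.78485107421875)
scene [(0.62, [0.5895, -0.0113, 0.1248]), (0.6, [0.5615, -0.1291, 0.0655]), (0.57, [0.4772, -0.0542, 0.0622])]
77 0.1293359614965376 ((602.9605102539062, -12.455322265625), (15.121407508850098, 40.484195709228516), 85.23102569580078)
```

View pics/wrist_4.png

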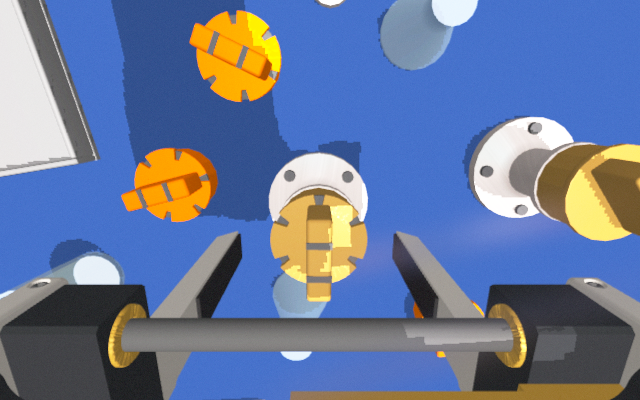

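>>> {"name": "move_arm", "arguments": {"increments": [[0, 0, 0, 0, 0, 0, 0.2], [0, 0, 0, 0, 0, 0, 0.5], [0, 0, 0, 0, 0, 0, 0.6], [0, 0, 0, 0, 0, 0, 0.62], [0, 0, 0, 0, 0, 0, 0.62]]}}

```text
clock: 8.0
tool_pos: [0.5968, -0.0113, 0.1238]
ee_rot: [-90.3, -0.2, 85.4]
force: [-0.5, 0.1, -0.4]
gripper_width: 0.0471
```

>>> {"name": "move_arm", "arguments": {"increments": [[0, 0, 0, 0, 0, 0, 0.68], [0, 0, 0, 0, 0, 0, 0.72], [0, 0, 0, 0, 0, 0, 0.74], [0, 0, 0, 0, 0, 0, 0.74]]}}

```text
clock: 8.5
tool_pos: [0.5968, -0.011, 0.1238]
ee_rot: [-90.3, -0.2, 85.4]
force: [-0.4, 2.6, 0.1]
gripper_width: 0.0139
```

>>> {"name": "move_arm", "arguments": {"increments": [[0, 0, 0.002, 0, 0, -0.04, 0.78], [0, 0, 0.005, 0, 0, -0.08, 0.8], [0, 0, 0.008, 0, 0, -0.13, 0.8], [0, 0, 0.008, 0, 0, -0.13, 0.8]]}}

```text
clock: 9.0
tool_pos: [0.5968, -0.0111, 0.1246]
ee_rot: [-90.3, -0.2, 74.2]
force: [-0.8, -0.4, 3.2]
gripper_width: 0.014
```

```bash
cat > st.py <<'E'
from rig import arm
s=arm.read_state();print(s["clock"],s["tool_pos"].round(4),s["ee_rot"].round(2),s["force"].round(2),s["torque"].round(3),s["gripper_width"].round(4),s["joint_positions"].round(1))
E
python3 st.py
```

```text
Traceback (most recent call last):
  File "st.py", line 2, in <module>
    s=arm.read_state();print(s["clock"],s["tool_pos"].round(4),s["ee_rot"].round(2),s["force"].round(2),s["torque"].round(3),s["gripper_width"].round(4),s["joint_positions"].round(1))
                                                                                                                             ^^^^^^^^^^^^^^^^^^^^^^^^
AttributeError: 'float' object has no attribute 'round'
```

>>> {"name": "move_arm", "arguments": {"increments": [[0, 0, 0.01, 0, 0, -0.04, 0.8], [0, 0, 0.015, 0, 0, -0.08, 0.8], [0, 0, 0.02, 0, 0, -0.13, 0.8], [0, 0, 0.02, 0, 0, -0.13, 0.8]]}}

```text
clock: 9.5
tool_pos: [0.596, -0.0111, 0.1255]
ee_rot: [-90.2, -0.1, 63.2]
force: [-3.2, 0.0, -6.1]
gripper_width: 0.0136
```

```bash
sed -i 's/s\["gripper_width"\].round(4)/s["gripper_width"]/' st.py; python3 st.py
```

```text
9.5 [ 0.596  -0.0111  0.1255] [-90.25  -0.11  63.18] [-3.17  0.01 -6.14] [-0.254  0.69  -0.041] 0.013596851224838308 [-31.2  26.3  33.8 109.3 -18.9  49.6  75.3]
```

>>> {"name": "move_arm", "arguments": {"increments": [[0, 0, 0.005, 0, 0, -0.04, 0.8], [0, 0, 0.009, 0, 0, -0.08, 0.8], [0, 0, 0.013, 0, 0, -0.13, 0.8], [0, 0, 0.013, 0, 0, -0.13, 0.8]]}}

```text
clock: 10.0
tool_pos: [0.5957, -0.0108, 0.1263]
ee_rot: [-90.2, -0.1, 52.2]
force: [-1.9, 1.9, -5.8]
gripper_width: 0.0141
```

```bash
python3 st.py
```

```text
10.0 [ 0.5957 -0.0108  0.1263] [-9.022e+01 -9.000e-02  5.217e+01] [-1.85  1.91 -5.85] [0.235 0.45  0.002] 0.014109389213593103 [-33.3  27.   36.6 109.3 -20.6  50.1  65.9]
```

>>> {"name": "move_arm", "arguments": {"increments": [[0, 0, 0.003, 0, 0, -0.04, 0.8], [0, 0, 0.007, 0, 0, -0.08, 0.8], [0, 0, 0.012, 0, 0, -0.13, 0.8], [0, 0, 0.016, 0, 0, -0.18, 0.8], [0, 0, 0.021, 0, 0, -0.23, 0.8], [0, 0, 0.0225, 0, 0, -0.26, 0.8], [0, 0, 0.0225, 0, 0, -0.26, 0.8]]}}

```text
clock: 10.88
tool_pos: [0.5956, -0.0104, 0.1279]
ee_rot: [-90.2, -0.1, 30.0]
force: [-1.6, 2.8, -5.3]
gripper_width: 0.014
```

```bash
python3 st.py
```

```text
10.875 [ 0.5956 -0.0104  0.1279] [-9.019e+01 -8.000e-02  3.002e+01] [-1.56  2.78 -5.31] [ 0.57   0.39  -0.074] 0.014030546337612715 [-37.4  28.5  42.4 109.5 -24.3  51.1  47.2]
```

>>> {"name": "move_arm", "arguments": {"increments": [[0, 0, 0.002, 0, 0, -0.04, 0.8], [0, 0, 0.006, 0, 0, -0.08, 0.8], [0, 0, 0.01, 0, 0, -0.13, 0.8], [0, 0, 0.014, 0, 0, -0.18, 0.8], [0, 0, 0.019, 0, 0, -0.23, 0.8], [0, 0, 0.021, 0, 0, -0.26, 0.8], [0, 0, 0.021, 0, 0, -0.26, 0.8]]}}

```text
clock: 11.75
tool_pos: [0.5956, -0.0103, 0.1296]
ee_rot: [-90.2, -0.1, 7.8]
force: [-1.5, 2.3, -4.2]
gripper_width: 0.014
```

```bash
python3 st.py
```

```text
11.75 [ 0.5956 -0.0103  0.1296] [-9.019e+01 -7.000e-02  7.790e+00] [-1.5   2.26 -4.2 ] [ 0.353  0.399 -0.056] 0.013999099780130914 [-41.3  30.5  48.3 109.5 -28.4  52.5  28.7]
```

>>> {"name": "move_arm", "arguments": {"increments": [[0, 0, 0.003, 0, 0, -0.04, 0.8], [0, 0, 0.006, 0, 0, -0.08, 0.8], [0, 0, 0.01, 0, 0, -0.13, 0.8], [0, 0, 0.014, 0, 0, -0.18, 0.8], [0, 0, 0.019, 0, 0, -0.23, 0.8], [0, 0, 0.021, 0, 0, -0.26, 0.8], [0, 0, 0.021, 0, 0, -0.26, 0.8]]}}

```text
clock: 12.62
tool_pos: [0.5957, -0.0105, 0.1313]
ee_rot: [-90.2, -0.1, -14.5]
force: [0.5, 0.1, -4.0]
gripper_width: 0.0137
```

```bash
python3 st.py
```

```text
12.625 [ 0.5957 -0.0105  0.1313] [-90.21  -0.1  -14.49] [ 0.5   0.09 -4.  ] [-0.096  0.073 -0.002] 0.013741599746782612 [-44.9  33.1  54.2 109.5 -32.8  54.4  10.5]
```

>>> {"name": "move_arm", "arguments": {"increments": [[0, 0, 0.003, 0, 0, -0.04, 0.8], [0, 0, 0.006, 0, 0, -0.08, 0.8], [0, 0, 0.01, 0, 0, -0.13, 0.8], [0, 0, 0.014, 0, 0, -0.18, 0.8], [0, 0, 0.019, 0, 0, -0.23, 0.8], [0, 0, 0.021, 0, 0, -0.26, 0.8], [0, 0, 0.021, 0, 0, -0.26, 0.8]]}}

```text
clock: 13.5
tool_pos: [0.5959, -0.0106, 0.133]
ee_rot: [-90.2, -0.1, -36.8]
force: [-0.1, 0.7, -4.0]
gripper_width: 0.0138
```

```bash
python3 st.py
```

```text
13.5 [ 0.5959 -0.0106  0.133 ] [-90.21  -0.12 -36.77] [-0.11  0.73 -4.03] [-0.063  0.12  -0.034] 0.013780932166685812 [-48.   36.2  60.  109.5 -37.4  56.7  -7.5]
```

>>> {"name": "move_arm", "arguments": {"increments": [[0, 0, 0.003, 0, 0, -0.04, 0.8], [0, 0, 0.006, 0, 0, -0.08, 0.8], [0, 0, 0.011, 0, 0, -0.13, 0.8], [0, 0, 0.011, 0, 0, -0.13, 0.8]]}}

```text
clock: 14.0
tool_pos: [0.596, -0.0106, 0.1339]
ee_rot: [-90.2, -0.1, -47.8]
force: [-0.0, 0.4, -3.6]
gripper_width: 0.0143
```

```bash
python3 st.py
```

```text
14.0 [ 0.596  -0.0106  0.1339] [-90.22  -0.13 -47.84] [-0.04  0.44 -3.6 ] [ 0.044  0.102 -0.013] 0.014314976790712697 [-49.3  37.9  62.8 109.5 -39.8  58.  -16.5]
```

>>> {"name": "move_arm", "arguments": {"increments": [[0, 0, 0.003, 0, 0, -0.04, 0.8], [0, 0, 0.006, 0, 0, -0.08, 0.8], [0, 0, 0.011, 0, 0, -0.13, 0.8], [0, 0, 0.011, 0, 0, -0.13, 0.8]]}}

```text
clock: 14.5
tool_pos: [0.5962, -0.0106, 0.1348]
ee_rot: [-90.2, -0.1, -58.9]
force: [-0.6, 0.9, -3.0]
gripper_width: 0.0134
```

```bash
python3 st.py
```

```text
14.5 [ 0.5962 -0.0106  0.1348] [-90.21  -0.15 -58.86] [-0.56  0.85 -3.01] [-0.069  0.14   0.008] 0.013363665029279317 [-50.5  39.7  65.4 109.5 -42.1  59.5 -25.4]
```

>>> {"name": "move_arm", "arguments": {"increments": [[0, 0, 0.004, 0, 0, -0.02, 0.8], [0, 0, 0.01, 0, 0, -0.06, 0.8], [0, 0, 0.014, 0, 0, -0.1, 0.8], [0, 0, 0.014, 0, 0, -0.1, 0.8]]}}

```text
clock: 15.0
tool_pos: [0.5962, -0.0107, 0.1359]
ee_rot: [-90.2, -0.2, -67.4]
force: [-0.2, 0.2, -3.0]
gripper_width: 0.014
```

```bash
python3 st.py
```

```text
15.0 [ 0.5962 -0.0107  0.1359] [-90.22  -0.16 -67.39] [-0.24  0.25 -2.98] [-0.048  0.138 -0.017] 0.013992476913165875 [-51.3  41.2  67.5 109.4 -43.8  60.8 -32.4]
```

>>> {"name": "move_arm", "arguments": {"increments": [[0, 0, 0.004, 0, 0, -0.02, 0.8], [0, 0, 0.01, 0, 0, -0.03, 0.8], [0, 0, 0.016, 0, 0, -0.03, 0.8], [0, 0, 0.016, 0, 0, -0.03, 0.8]]}}

```text
clock: 15.5
tool_pos: [0.5962, -0.0107, 0.1373]
ee_rot: [-90.2, -0.2, -69.9]
force: [0.7, -0.4, -3.4]
gripper_width: 0.0139
```

```bash
python3 st.py
```

```text
15.5 [ 0.5962 -0.0107  0.1373] [-90.22  -0.16 -69.94] [ 0.67 -0.38 -3.36] [-0.023  0.139 -0.004] 0.013908474969037748 [-51.6  41.5  68.1 109.4 -44.3  61.2 -34.5]
```

Resistance to lifting is gone: the cap follows freely and fz stays near its own weight. It came free at about 2.6–2.7 rad. I'll lift it straight up gently.

>>> {"name": "move_arm", "arguments": {"increments": [[0, 0, 0.03, 0, 0, 0, 0.8], [0, 0, 0.08, 0, 0, 0, 0.82], [0, 0, 0.15, 0, 0, 0, 0.85], [0, 0, 0.25, 0, 0, 0, 0.85], [0, 0, 0.35, 0, 0, 0, 0.85], [0, 0, 0.45, 0, 0, 0, 0.85], [0, 0, 0.5, 0, 0, 0, 0.85]]}}

```text
clock: 16.38
tool_pos: [0.5964, -0.0107, 0.1779]
ee_rot: [-90.2, -0.2, -69.9]
force: [0.8, 0.4, -2.1]
gripper_width: 0.0138
```

>>> {"name": "move_arm", "arguments": {"increments": [[0, 0, 0.15, 0, 0, 0, 0.85], [0, 0, 0.3, 0, 0, 0, 0.85], [0, 0, 0.4, 0, 0, 0, 0.85], [0, 0, 0.4, 0, 0, 0, 0.85]]}}

```text
clock: 16.88
tool_pos: [0.5966, -0.0106, 0.2105]
ee_rot: [-90.1, -0.2, -69.9]
force: [0.1, -0.4, -2.9]
gripper_width: 0.014
```

```bash
python3 st.py; python3 look.py 5 0.596 -0.01 wrist scene
python3 - <<'E'
import cv2,numpy as np
a=cv2.imread('pics/wrist_5.png');b=cv2.imread('pics/scene_5.png')
cv2.imwrite('pics/c5.png',np.vstack([cv2.resize(a,(480,300)),cv2.resize(b[120:320,160:480],(480,300))]))
E
```

```text
16.875 [ 0.5966 -0.0106  0.2105] [-90.13  -0.17 -69.93] [ 0.11 -0.42 -2.9 ] [-0.004  0.144  0.097] 0.013957711562472552 [-54.9  37.4  73.5 105.7 -38.9  67.5 -38.2]
[ 0.5966 -0.0106  0.2105] [-90.13  -0.17 -69.93] [-54.9  37.4  73.5 105.7 -38.9  67.5 -38.2] [ 0.11 -0.42 -2.9 ] 0.013957711562472552
wrist [(0.94, [0.5953, -0.0111, 0.218]), (0.92, [0.5641, -0.1265, 0.0547]), (0.7, [0.4755, -0.06, 0.0598]), (0.56, [0.7242, 0.1038, 0.0579]), (0.38, [0.4644, 0.0802, 0.0002])]
83 0.15960380775070204 ((618.2864379882812, -3.1155052185058594), (8.393253326416016, 39.57875442504883), 20.72327423095703)
scene [(0.97, [0.4768, -0.0584, 0.0627]), (0.82, [0.5604, -0.1252, 0.063]), (0.59, [0.7258, 0.1069, 0.0562]), (0.57, [0.5913, -0.0125, 0.2105])]
26 0.15983804019367132 ((605.58154296875, 3.7799320220947266), (20.547767639160156, 52.3983268737793), 59.683982849121094)
```

View pics/c5.png

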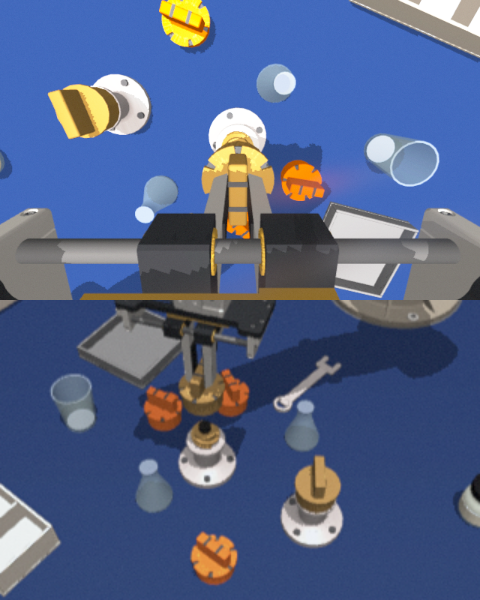

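The cap is held upright above the outlet, whose thread and black seal are now bare (lower crop (207,435)), and nothing else has moved. Joint 3 is at 73.5°, near its 78.8° limit, so I'll turn back while carrying the cap.

>>> {"name": "move_arm", "arguments": {"increments": [[0, 0, 0, 0, 0, 0.08, 0.85], [0, 0, 0, 0, 0, 0.18, 0.85], [0, 0, 0, 0, 0, 0.28, 0.85], [0, 0, 0, 0, 0, 0.3, 0.85]]}}

```text
clock: 17.58
tool_pos: [0.5961, -0.0106, 0.2094]
ee_rot: [-90.2, -0.1, -44.1]
force: [0.1, 0.5, -2.0]
gripper_width: 0.014
```

```bash
python3 st.py
```

```text
17.575 [ 0.5961 -0.0106  0.2094] [-90.19  -0.13 -44.12] [ 0.09  0.54 -2.05] [-0.051  0.134  0.002] 0.013961816932774014 [-52.7  32.7  67.1 105.8 -33.2  64.4 -17.6]
```

>>> {"name": "move_arm", "arguments": {"increments": [[-0.1, -0.2, 0, 0, 0, 0.05, 0.85], [-0.2, -0.45, 0, 0, 0, 0.1, 0.85], [-0.3, -0.7, 0, 0, 0, 0.15, 0.85], [-0.38, -0.85, 0, 0, 0, 0.2, 0.85], [-0.38, -0.85, 0, 0, 0, 0.2, 0.85]]}}

```text
clock: 18.2
tool_pos: [0.5652, -0.0795, 0.2095]
ee_rot: [-90.2, -0.1, -27.2]
force: [0.0, 1.3, -1.9]
gripper_width: 0.0141
```

```bash
python3 st.py
```

```text
18.2 [ 0.5652 -0.0795  0.2095] [-90.17  -0.11 -27.19] [ 0.02  1.33 -1.91] [-0.044  0.08   0.036] 0.01412137382265953 [-46.4  27.1  64.  109.  -27.7  61.3   1.8]
```

>>> {"name": "move_arm", "arguments": {"increments": [[-0.1, -0.2, 0, 0, 0, 0.05, 0.85], [-0.2, -0.45, 0, 0, 0, 0.1, 0.85], [-0.3, -0.7, 0, 0, 0, 0.1, 0.85], [-0.38, -0.85, 0, 0, 0, 0.1, 0.85], [-0.38, -0.85, 0, 0, 0, 0.1, 0.85]]}}

```text
clock: 18.82
tool_pos: [0.5345, -0.1481, 0.2095]
ee_rot: [-90.2, -0.1, -18.8]
force: [0.1, 0.0, -3.0]
gripper_width: 0.0137
```

>>> {"name": "move_arm", "arguments": {"increments": [[-0.1, -0.2, 0, 0, 0, 0, 0.85], [-0.2, -0.45, 0, 0, 0, 0, 0.85], [-0.3, -0.7, 0, 0, 0, 0, 0.85], [-0.38, -0.85, 0, 0, 0, 0, 0.85], [-0.38, -0.85, 0, 0, 0, 0, 0.85]]}}

```text
clock: 19.45
tool_pos: [0.5034, -0.2172, 0.2096]
ee_rot: [-90.2, -0.1, -18.9]
force: [-0.1, 0.5, -1.9]
gripper_width: 0.014
```

```bash
python3 st.py
```

```text
19.45 [ 0.5034 -0.2172  0.2096] [-90.16  -0.11 -18.89] [-0.12  0.52 -1.93] [-0.011  0.125 -0.012] 0.013997477267601538 [-32.3  23.   62.6 111.8 -23.6  59.3  22. ]
```

>>> {"name": "move_arm", "arguments": {"increments": [[-0.1, -0.2, 0, 0, 0, 0, 0.85], [-0.2, -0.45, 0, 0, 0, 0, 0.85], [-0.3, -0.7, 0, 0, 0, 0, 0.85], [-0.35, -0.83, 0, 0, 0, 0, 0.85], [-0.35, -0.83, 0, 0, 0, 0, 0.85]]}}

```text
clock: 20.08
tool_pos: [0.4751, -0.2841, 0.2096]
ee_rot: [-90.2, -0.1, -19.0]
force: [-0.9, -0.7, -2.4]
gripper_width: 0.0136
```

```bash
python3 - <<'E'
from rig import arm
from h import *
import runpy; runpy.run_path("st.py")
for n in ("top","wrist","scene"):
    c=arm.camera(n); W=cloud(c).reshape(-1,3); W=W[np.isfinite(W).all(1)]
    cv2.imwrite(f"pics/{n}_6.png",c["image"][:,:,::-1])
    print(n,[(round(d["score"],2),[round(float(v),4) for v in d["centre"]]) for d in arm.tip_of(n,"tray")],[(round(d["score"],2),[round(float(v),4) for v in d["centre"]]) for d in arm.tip_of(n,"cap_notched")][:3])
    t=W[(abs(W[:,0]-.474)<.1)&(abs(W[:,1]+.285)<.1)]
    r=t[(t[:,2]>.022)&(t[:,2]<.035)]; fl=t[(t[:,2]>.002)&(t[:,2]<.01)&(abs(t[:,0]-.474)<.06)&(abs(t[:,1]+.285)<.06)]
    print("rim",len(r),np.percentile(r[:,2],90) if len(r) else 0,cv2.minAreaRect((r[:,:2]*1000).astype(np.float32)) if len(r) else 0,"floor",len(fl),np.median(fl[:,2]) if len(fl) else 0)
E
```

```text
20.075 [ 0.4751 -0.2841  0.2096] [-90.16  -0.11 -18.96] [-0.88 -0.67 -2.35] [-0.049  0.017  0.003] 0.013624052566226067 [-23.8  23.4  61.8 111.1 -23.8  59.5  29.5]
top [(0.89, [0.4772, -0.2839, 0.002]), (0.44, [0.4704, -0.2807, 0.2143])] [(0.88, [0.4744, -0.0656, -0.0001]), (0.79, [0.5647, -0.126, -0.0024]), (0.75, [0.4787, -0.2817, 0.1542])]
rim 381 0.03092728918432861 ((475.63336181640625, -280.0860900878906), (150.21971130371094, 150.42068481445312), 4.467663764953613) floor 1679 0.005981582592533748
wrist [(0.67, [0.4751, -0.2882, 0.0014])] [(0.87, [0.4776, -0.2842, 0.153]), (0.56, [0.5637, -0.128, -0.0029])]
rim 1932 0.028284556515207903 ((472.2101745605469, -285.51214599609375), (150.40560913085938, 149.86407470703125), 4.47778844833374) floor 7131 0.0046284392863601065
scene [(0.68, [0.4729, -0.2856, -0.0002])] [(0.9, [0.5669, -0.1306, 0.0038]), (0.82, [0.4752, -0.2831, 0.1532]), (0.68, [0.4707, -0.0607, -0.0001])]
rim 453 0.028926602071438396 ((473.5076904296875, -270.32562255859375), (153.2498779296875, 180.96826171875), 4.215237617492676) floor 1124 0.005066086678137311
```

View pics/scene_6.png

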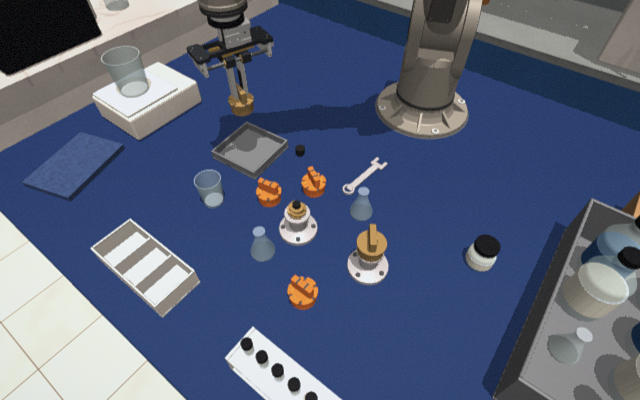

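View pics/wrist_6.png

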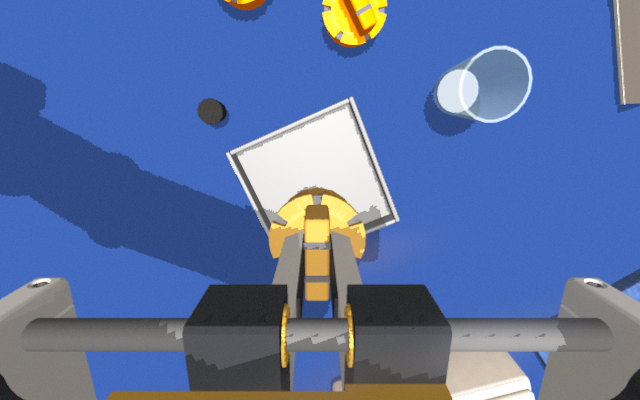

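The cap is over the middle of the tray with its underside at about 0.153; the tray floor measures 0.005, so contact should come at TCP z of about 0.062. Lowering now.

>>> {"name": "move_arm", "arguments": {"increments": [[0, 0, -0.2, 0, 0, 0, 0.85], [0, 0, -0.45, 0, 0, 0, 0.85], [0, 0, -0.7, 0, 0, 0, 0.85], [0, 0, -0.9, 0, 0, 0, 0.85], [0, 0, -1, 0, 0, 0, 0.85], [0, 0, -1, 0, 0, 0, 0.85]]}}

```text
clock: 21.28
tool_pos: [0.4753, -0.2835, 0.1292]
ee_rot: [-90.2, -0.1, -18.9]
force: [0.8, 0.2, -2.4]
gripper_width: 0.0135
```

>>> {"name": "move_arm", "arguments": {"increments": [[0, 0, -0.2, 0, 0, 0, 0.85], [0, 0, -0.4, 0, 0, 0, 0.85], [0, 0, -0.55, 0, 0, 0, 0.85], [0, 0, -0.68, 0, 0, 0, 0.85], [0, 0, -0.72, 0, 0, 0, 0.85], [0, 0, -0.72, 0, 0, 0, 0.85]]}}

```text
clock: 22.02
tool_pos: [0.4753, -0.2836, 0.0715]
ee_rot: [-90.2, -0.1, -18.9]
force: [0.5, -0.6, -2.5]
gripper_width: 0.0138
```

```bash
python3 st.py
```

```text
22.025 [ 0.4753 -0.2836  0.0715] [-9.018e+01 -6.000e-02 -1.890e+01] [ 0.52 -0.58 -2.47] [-0.076  0.14   0.015] 0.013801768919105756 [-13.7  33.4  49.8 117.1 -35.8  45.7  38.8]
```

>>> {"name": "move_arm", "arguments": {"increments": [[0, 0, -0.03, 0, 0, 0, 0.85], [0, 0, -0.06, 0, 0, 0, 0.85], [0, 0, -0.09, 0, 0, 0, 0.85], [0, 0, -0.1, 0, 0, 0, 0.85], [0, 0, -0.1, 0, 0, 0, 0.85]]}}

```text
clock: 22.65
tool_pos: [0.4753, -0.2836, 0.0635]
ee_rot: [-90.2, -0.1, -18.9]
force: [-0.2, -0.2, -2.1]
gripper_width: 0.0139
```

>>> {"name": "move_arm", "arguments": {"increments": [[0, 0, -0.01, 0, 0, 0, 0.85], [0, 0, -0.015, 0, 0, 0, 0.85], [0, 0, -0.015, 0, 0, 0, 0.85]]}}

```text
clock: 23.02
tool_pos: [0.4753, -0.2836, 0.0623]
ee_rot: [-90.2, -0.1, -18.9]
force: [0.4, 0.4, -2.2]
gripper_width: 0.0135
```

>>> {"name": "move_arm", "arguments": {"increments": [[0, 0, -0.005, 0, 0, 0, 0.85], [0, 0, -0.01, 0, 0, 0, 0.85], [0, 0, -0.01, 0, 0, 0, 0.85]]}}

```text
clock: 23.4
tool_pos: [0.4754, -0.2837, 0.0617]
ee_rot: [-90.2, -0.1, -18.9]
force: [-1.3, 0.9, 4.4]
gripper_width: 0.0138
```

Contact: fz went from -2.2 to +4.4 N at the expected height. Releasing.

>>> {"name": "move_arm", "arguments": {"increments": [[0, 0, 0, 0, 0, 0, 0.7], [0, 0, 0, 0, 0, 0, 0.6], [0, 0, 0, 0, 0, 0, 0.4], [0, 0, 0, 0, 0, 0, 0.2], [0, 0, 0, 0, 0, 0, 0.2]]}}

```text
clock: 24.02
tool_pos: [0.4754, -0.2837, 0.0617]
ee_rot: [-90.2, -0.1, -18.9]
force: [0.3, 0.4, -0.2]
gripper_width: 0.0378
```

>>> {"name": "move_arm", "arguments": {"increments": [[0, 0, 0.1, 0, 0, 0, 0.2], [0, 0, 0.3, 0, 0, 0, 0.2], [0, 0, 0.6, 0, 0, 0, 0.2], [0, 0, 0.9, 0, 0, 0, 0.2], [0, 0, 1, 0, 0, 0, 0.2]]}}

```text
clock: 24.65
tool_pos: [0.476, -0.284, 0.1436]
ee_rot: [-90.1, -0.2, -18.9]
force: [-0.8, 1.1, -0.4]
gripper_width: 0.0379
```

>>> {"name": "move_arm", "arguments": {"increments": [[0, 0, 0.4, 0, 0, 0, 0.2], [0, 0, 0.8, 0, 0, 0, 0.2], [0, 0, 1, 0, 0, 0, 0.2], [0, 0, 1, 0, 0, 0, 0.2]]}}

```text
clock: 25.15
tool_pos: [0.4764, -0.2838, 0.2239]
ee_rot: [-90.1, -0.3, -18.9]
force: [-0.3, 0.5, -0.9]
gripper_width: 0.0374
```

```bash
python3 - <<'E'
from rig import arm
from h import *
import runpy; runpy.run_path("st.py")
for n in ("scene","wrist","top"):
    c=arm.camera(n); W=cloud(c)
    cv2.imwrite(f"pics/{n}_7.png",c["image"][:,:,::-1])
    print(n,[(round(d["score"],2),[round(float(v),4) for v in d["centre"]]) for d in arm.tip_of(n,"cap_notched_wing")],[(round(d["score"],2),[round(float(v),4) for v in d["centre"]]) for d in arm.tip_of(n,"cap_notched")])
    P,m=wing(W,(.475,-.284),zl=(0.055,0.08)); 
    if len(P)>10: print(len(P),np.percentile(P[:,2],90),cv2.minAreaRect((P[:,:2]*1000).astype(np.float32)))
E
```

```text
25.15 [ 0.4764 -0.2838  0.2239] [-90.11  -0.27 -18.87] [-0.27  0.46 -0.88] [-0.047  0.07   0.044] 0.037414979932205265 [-24.9  22.4  62.8 110.3 -22.8  60.8  28.7]
scene [(0.8, [0.4686, -0.2895, 0.0632]), (0.72, [0.7254, 0.1057, 0.0634]), (0.61, [0.5623, -0.128, 0.0641])] [(0.89, [0.4738, -0.2804, 0.005]), (0.89, [0.7219, 0.1086, -0.0015]), (0.76, [0.4743, -0.0614, -0.0014]), (0.62, [0.5695, -0.1316, 0.0014])]
94 0.06714891531720946 ((476.9201354980469, -283.0597229003906), (51.11031723022461, 15.37268352508545), 71.29914855957031)
wrist [(0.85, [0.4715, -0.2827, 0.0689]), (0.8, [0.5662, -0.1233, 0.0593])] [(0.96, [0.5633, -0.1301, -0.0026]), (0.69, [0.4757, -0.2832, 0.0061])]
612 0.06651703775850804 ((474.0577087402344, -284.25396728515625), (49.525569915771484, 13.612274169921875), 71.24384307861328)
top [(0.91, [0.4724, -0.0633, 0.0607]), (0.91, [0.7212, 0.1069, 0.0599]), (0.67, [0.5644, -0.1321, 0.0571]), (0.65, [0.4712, -0.2832, 0.0642]), (0.26, [0.4749, -0.2818, 0.0008])] [(0.85, [0.5637, -0.1263, -0.0016]), (0.83, [0.7197, 0.1126, -0.0007]), (0.7, [0.479, -0.2827, 0.0019]), (0.69, [0.4748, -0.0643, -0.0001])]
139 0.06905307688653281 ((477.84735107421875, -280.001708984375), (49.95073699951172, 15.143013000488281), 71.4483642578125)
```

View pics/scene_7.png

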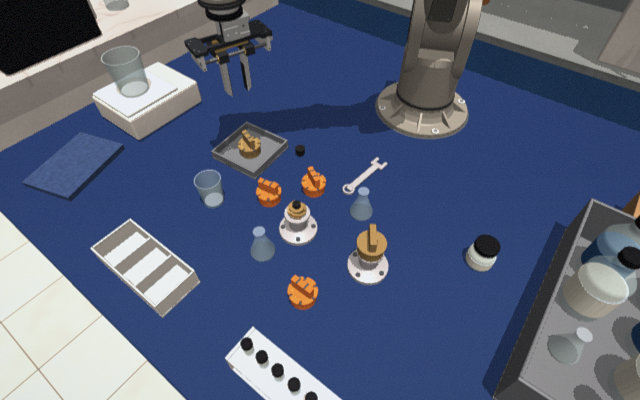

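View pics/wrist_7.png

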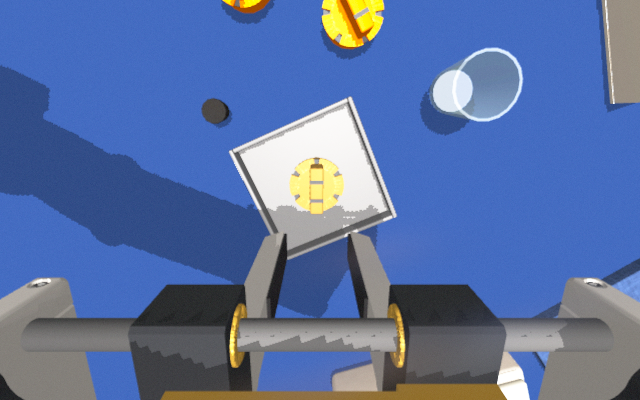

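In the scene picture the notched brass cap stands upright in the tray at (249,146); in the wrist view it is at (317,187). Its wing top is at 0.067 and its origin at 0.005. The plain cap (371,242), the orange caps, flasks, beaker and jar are where they were, and the gripper is clear. Handing in.

```bash
python3 -c "
from rig import arm
print(arm.sign_off())"
```

```text
the job is handed in; nothing more can be done
None
```

The notched brass cap is off and standing right way up near the middle of the grey tray, and I handed the job in at about 25 s on the robot's clock. No verdict was reported.

- **Choice of cap:** close crops showed the notched rim and the engraved lines on the wing. That ruled out the plain brass cap and the three orange look-alikes.
- **Unscrewing:** I turned the cap clockwise in one grip, letting it rise about 4.2 mm per rad, and it came free at about 2.6–2.7 rad. The upward pull at the end of each step was mostly 3–6 N, with the highest reading 6.1 N. That is above the suggested 3 N early on, but well below the thread's 22 N limit. At the end of the first step the cap pushed up on the gripper with about 3 N, because I lifted too little there.
- **Setting down:** I lowered it until the force showed light contact of about 4 N, then released it and raised the arm clear.
- **Last checks:** the wing top read about 0.067–0.069 m from three cameras, against 0.066 m expected. The plain cap, look-alikes, flasks, beaker, jar and stopper looked unmoved. The camera views differed by a few mm on position, mainly the top camera, which is too little to matter here.
- **Joint margin:** joint 3 reached 73.5° of its 78.8° range while lifting, so I turned it back before carrying the cap to the tray.

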